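Set the regulator knob to its long mark and pull it out to lock

ROBOT

A 6-joint arm with a two-finger parallel gripper is mounted at the origin on a cart in front of the work surface, level with it; the furniture and walls round the work are solid. World frame = base frame: x ahead of the robot, y to its left, z up, the work surface at z = 0. Lengths are in m, angles in degrees, forces in N, time in s.
With the tool pointing down it reaches from about 0.25 to 0.725 m from the base axis. Payload 9.7 kg.
Tool frame: the origin (TCP) lies at the very end of the fingers, on their centre line; the grasp point (between the pads) lies 19 mm behind it (bot.grip_depth is the distance from the TCP to the grasp point, in m); z points along the fingers, y is the direction in which the jaws open and shut (so a half turn about z gives the same grasp; the last joint's range is limited). The gripper opens to 85 mm and grips with 20 to 120 N. Pads are 22 mm wide; open, the fingers measure 114 mm over their backs; the gripper's body (76 mm by 85 mm) begins 54 mm behind the grasp point. The pads swing forward as they close: fully open they stand 13 mm farther back than shut.
Start: joints at [0, 4.979, 10.078, 95.1, 0, 90], TCP at [0.55, -0, 0.231] pointing down, gripper open.
Joint ranges: [-179.16, 179.16], [-48.56, 103.87], [-65.8, 70.77], [-126.05, 130.52], [-82.76, 87.17], [-180, 180]. Speed limits (degrees/s): [127.2, 127.2, 147.25, 180, 180, 180].

INTERFACE

Orientations are given as [roll, pitch, yaw] about the fixed x, y, z axes, in that order (R = Rz(yaw) Ry(pitch) Rx(roll)).
In Python, from workcell import telemetry, optics, order, bot gives the robot as it stands. The module is installed in compiled form; this text tells all that it offers.
- The arm moves only by the shell command python3 -m inch 'ROWS' [FORCE]. ROWS is JSON, a list of rows, each a list of 7 numbers: the shift along the tool's x, y, z in m, then the turn, a rotation vector about the tool's x, y, z in rad, then the closure, from 0 (fully open) to 1 (shut). In form: [[tx, ty, tz, rx, ry, rz, grip], ...]. A call has 1 to 12 rows; each row is the pose to reach, as a shift and turn from the pose commanded when the call began, along the tool's axes at that moment; what a row does not reach only later rows make up. A row lasts 1/12 s, in which the tool goes at most 41.7 mm and 7.16 degrees, less where a joint would pass 70% of its speed; a pose out of reach is approached as far as the arm can. A call with a gripper value outside its range is refused whole. The fingers move at their own pace and stop on an object; FORCE is the grip in N (left out, the last holds). Time passes only in rows, so rows that repeat a pose let the fingers close. It gives the time, the measured TCP pose, the force and the opening at its end, in the units of the state.
- telemetry.get_obs(): the state, without advancing time (a new reading comes with each control period).
- optics.camera(name): name is "scene" or "side" or "wrist"; returns (picture, depth): 400x640x3 uint8, red, green, blue; 400x640 float32, m along the optical axis (not along the pixel's ray), 0 where there is no reading.
- optics.camera_info(name): a dict with "camera_matrix" (3x3 intrinsics, pixels), "xyz" and "attitude" of the camera in the world; the wrist camera has in their place "mount" (4x4, takes a point from camera to tool coordinates, whose origin is the TCP and whose axes are the flange's). Camera axes: x right, y down, z forward; pixel columns grow to the right and rows downward; lengths in m; the calibration is good to about 2 mm. A picture is of the moment at which its call begins: read the wrist's pose just before it. camera_info takes no time and is no camera call.
- order.job_done(): hands the job in, once; it reports no verdict.
The state is a dict: "time": time; "q": joint angles; "qd": joint speeds; "joint_efforts": joint torques, N m; "ee_pos": TCP position; "tcp_rot": TCP orientation; "wrist_force": force on the tool from outside, world axes, zero at the start; "torque": the same for the moment, N m; "opening": finger opening in m.
Only numpy, scipy, OpenCV 4.12 (cv2) and the standard library are available. Lean on these libraries where they do the work, as an engineer would, in place of code of your own. Each camera call takes 0.05 s, during which the arm holds its last target. There are 200 camera calls.

TASK

Turn the knob on top of the small bench air regulator until its pointer stands at the long mark on the dial, feel for the lock slot near that mark (not the short ones), then pull the knob straight up until it is fully out and stays locked, and let go. Do not force it: a blocked lock must never be pulled or twisted hard. Leave the things around it alone.

Things in the scene. Friction and masses are not known exactly. Their poses are not given: they have to be found in the camera images.
- regulator: Grey air regulator, fixed to the table, foot plate 124 x 96 mm, 65 mm tall to the top of its aluminium dial ring (84 mm across); gauge in front, brass ports at the sides. Origin: middle of its underside, on the knob's vertical axis. On the dial are one long raised mark and two short ones (5 x 2 mm), 0.87 rad either side of it; each stands roughly over a hidden lock slot.
- long_mark (a point): Middle of the long raised mark (12.5 x 4.5 mm, pointing outward) on the dial, 35 mm from the knob's axis, 67 mm above the table; its own -x axis points outward. It stands 0.35 to 0.75 rad counter-clockwise (from above) of the regulator's -x axis. The true slot lies anywhere up to 0.24 rad to either side of the mark; the short marks' slots are shifted alike.
- knob_grip (a point): Black knob on a vertical axis: round skirt 52 mm across, 8 mm high, and on it an upright grip bar 44 long, 16 wide, 38 mm high, with a pointer nose and light line at one end. This point: on the axis, 20 mm above the skirt's top, 18 mm below the bar's top. Pointer along its own -x; the bar's flat sides face +-y. Starts pushed in, 0.45 to 1.15 rad clockwise of the long mark.
- spindle (a joint): Turning angle of the knob (rad), counter-clockwise from above positive, -1.4 to 1.4; 0 when the pointer points along the regulator's -x axis. Friction 0.06 N m; stays where it is left.
- knob (a joint): Lift of the knob (m): 0 pushed in, up positive. Slides with about 4 N of friction and stays where left. Away from a slot its lug meets the collar after 1 mm; further lift stretches an inner spring of 3 N/mm, which draws the knob back when let go. At a slot the lug rises with it, to a stop at 10 mm, where the same spring is felt. Lifts beyond 22 mm are blocked hard.
- lock_lug: Hidden square lock pin, 6 x 6 mm, 18 to 28 mm from the axis under the pointer, hung on the knob by springs (3 N/mm; 3.3 N m/rad twist). Origin on the axis, 30 mm above the table when in, 40 when locked. Slots are 8 mm wide: it enters within 0.04 rad of a slot's middle. Turned slowly under a light upward pull (9 to 14 N in all, friction included) it jumps into the slot and the pull drops. It may bear 25 N at most.
- loupe: Bystander: black and white eye loupe, 39 mm across, 40 mm high, loose on the table beside the regulator. Origin: underside centre.
- tape_roll: Bystander: roll of brown tape lying flat, 88 mm across, 24 mm high, loose behind the regulator. Origin: underside centre.
- hex_key: Bystander: black hex key, 31 x 78 x 6 mm, loose on the table at the left of the regulator. Origin: underside centre.
Not all that is in view belongs to the job. Of the things shaped like the regulator, the grey one is meant.

How it is judged (in metres and radians):
On the way, in this order (a step that is already met when the one before it is completed fails the run):
1. the pointer is turned to within 0.36 rad of the long mark, the knob not yet pulled out (lift under 7 mm) (angle between the x axis of knob_grip and the x axis of long_mark, either way round below 0.36 rad and value of joint knob below 0.007 m), for 0.1 s.
2. the lock lug has risen into the slot by the long mark, at least 8 mm (z of lock_lug in the frame of regulator above 0.038 m and angle between the x axis of knob_grip and the x axis of long_mark, either way round below 0.36 rad), for 0.2 s.
At the end, for the whole second after the job is handed in: The knob stands pulled out by more than 8 mm with its lock lug at least 8 mm up in the slot at the long mark (pointer within 0.36 rad of the mark), at rest and staying there by itself (all of step 2 and value of joint knob above 0.008 m and linear speed of lock_lug below 0.01 m/s); the robot touches nothing.
It fails at once if the lock lug is loaded with more than 25 N (contact force between lock_lug and anything else above 25 N).
It fails at once if the loupe, the tape roll or the hex key is moved by more than 20 mm (distance of any of loupe, tape_roll, hex_key from where it was at the start of the episode above 0.02 m).
It also fails if it takes over 64 s, if anything falls off the work surface, if the arm or the gripper's body presses on something with over 40 N, if the wrist force passes 120 N, or if a joint passes its speed limit or range.

## Working session

There is one attempt and no reset: what is moved stays moved. The work goes in short steps, Python scripts to look and compute and a shell command to move; the robot and the scene stay as the last step left them, time stands still between calls to the robot, and variables do not carry over. Pictures are saved under pics/ and viewed, about 8 in all and at most 12, crops included, and the job is handed in when it is done.

```bash
mkdir -p pics; cat > h.py <<'E'
import numpy as np, cv2
from scipy.spatial.transform import Rotation as R
from workcell import telemetry, optics, order, bot
def pose():
    o=telemetry.get_obs(); T=np.eye(4); T[:3,:3]=R.from_euler('xyz',o['tcp_rot'],degrees=True).as_matrix(); T[:3,3]=o['ee_pos']; return T
def cam(n):
    T=pose(); p,d=optics.camera(n); i=optics.camera_info(n); K=np.array(i['camera_matrix'])
    if n=='wrist': M=T@np.array(i['mount'])
    else:
        M=np.eye(4); a=np.array(i['attitude']); M[:3,:3]=R.from_euler('xyz',a,degrees=True).as_matrix() if a.size==3 else a; M[:3,3]=i['xyz']
    np.savez(f'{n}.npz',p=p,d=d,K=K,M=M); return p,d,K,M
def world(n,u,v):
    z=np.load(n+'.npz'); d=float(z['d'][int(v),int(u)]); c=np.linalg.inv(z['K'])@[u,v,1]*d
    return z['M'][:3,:3]@c+z['M'][:3,3]
def cloud(n):
    z=np.load(n+'.npz'); d=z['d']; v,u=np.indices(d.shape)
    c=(np.stack([u,v,np.ones_like(u)],-1)@np.linalg.inv(z['K']).T)*d[...,None]
    return c@z['M'][:3,:3].T+z['M'][:3,3]
def save(n,p): cv2.imwrite('pics/'+n,cv2.cvtColor(p,cv2.COLOR_RGB2BGR))
E
python3 - <<'E'
from h import *
print(telemetry.get_obs(), bot.grip_depth)
for n in ['scene','wrist']:
    p,d,K,M=cam(n); save(n+'0.png',p); print(n,K,M, optics.camera_info(n))
E
```

```text
{'time': 0.0, 'q': array([-1.17466891e-03,  5.01019695e+00,  1.00324027e+01,  9.51000999e+01,
        6.67697181e-04,  9.00003680e+01]), 'qd': array([ 0.0417406 ,  0.04194573, -0.08088015, -0.07942531,  0.05166543,
        0.09220592]), 'joint_efforts': array([ 7.68234549e-04, -5.20392072e+01,  4.64802504e+01,  1.63646933e-02,
        2.23589603e-05, -6.77332673e-05]), 'ee_pos': array([ 5.49752957e-01, -7.94969562e-06,  2.30573372e-01]), 'tcp_rot': array([-1.79922106e+02, -6.67196318e-04,  8.99984565e+01]), 'wrist_force': array([ 0.49627454, -0.668413  , -0.3482697 ]), 'torque': array([0.02267605, 0.06456128, 0.03960983]), 'opening': 0.08545456704998028} 0.0187
scene [[455.22878664   0.         321.01848734]
 [  0.         455.22878664 202.80187159]
 [  0.           0.           1.        ]] [[-0.48324165 -0.46856706  0.73954203 -0.06970783]
 [-0.87546228  0.25227803 -0.41221547  0.64379079]
 [ 0.00658038 -0.84664084 -0.53212404  0.54231593]
 [ 0.          0.          0.          1.        ]] {'camera_matrix': array([[455.22878664,   0.        , 321.01848734],
       [  0.        , 4
[... 427 characters left out ...]
0718e-01 -2.62357587e-01  6.70881074e-02]
 [-1.82825467e-03  2.62357329e-01 -9.64969061e-01  3.73563842e-01]
 [ 0.00000000e+00  0.00000000e+00  0.00000000e+00  1.00000000e+00]] {'camera_matrix': array([[292.64185354,   0.        , 313.57111121],
       [  0.        , 292.64185354, 192.55257802],
       [  0.        ,   0.        ,   1.        ]]), 'mount': array([[-8.97387310e-05, -9.64967584e-01, -2.62369119e-01,
         6.70898347e-02],
       [ 9.99999862e-01,  4.92821026e-05, -5.23287003e-04,
        -1.94257349e-04],
       [ 5.17885097e-04, -2.62369130e-01,  9.64967446e-01,
        -1.42987230e-01],
       [ 0.00000000e+00,  0.00000000e+00,  0.00000000e+00,
         1.00000000e+00]])}
```

View pics/scene0.png

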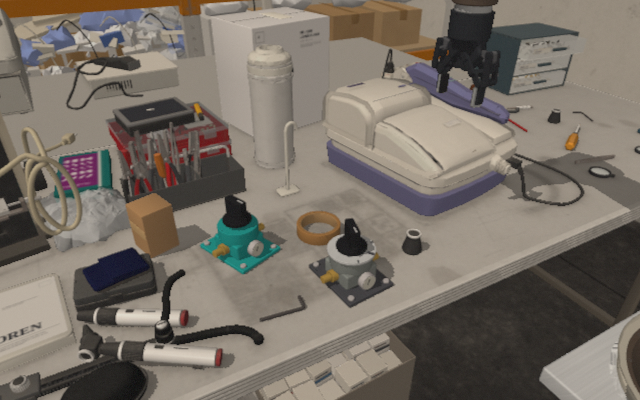

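View pics/wrist0.png

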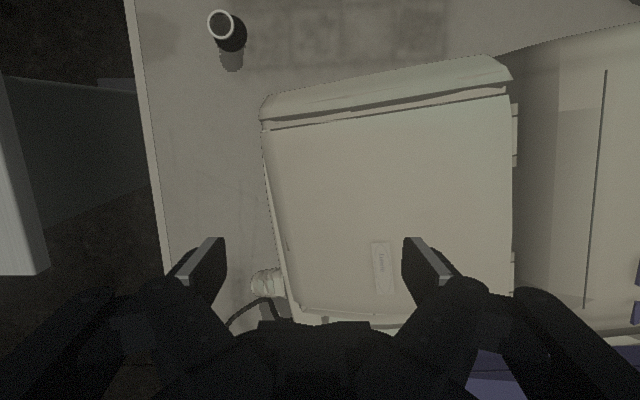

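Scene picture: the teal regulator is at (238,235) and the grey one at (350,262). The loupe is at (412,241), the tape at (318,228) and the hex key at (285,308). I choose the grey regulator and will check it in a close crop.

```bash
python3 - <<'E'
from h import *
p=np.load('scene.npz')['p']; c=p[205:305,290:430]; save('crop1.png',cv2.resize(c,None,fx=5.5,fy=5.5,interpolation=cv2.INTER_CUBIC))
for n,u,v in [('knobtop',350,224),('bar',350,240),('loupe',413,232),('tape',318,217),('hex',285,310),('teal',236,200),('foot L',313,268),('foot front',352,298),('foot R',390,282)]: print(n,world('scene',u,v).round(4))
C=cloud('scene'); 
m=(C[...,2]>.055)&(C[...,2]<.075); x=C[m]
print(len(x))
E
```

```text
knobtop [0.4445 0.3023 0.1148]
bar [0.4307 0.3099 0.0938]
loupe [0.4554 0.1521 0.0402]
tape [0.6168 0.268  0.0157]
hex [0.4224 0.4348 0.0026]
teal [0.6045 0.4411 0.1147]
foot L [0.4841 0.3505 0.0108]
foot front [0.3833 0.3319 0.0149]
foot R [0.3889 0.2509 0.0103]
11032
```

View pics/crop1.png

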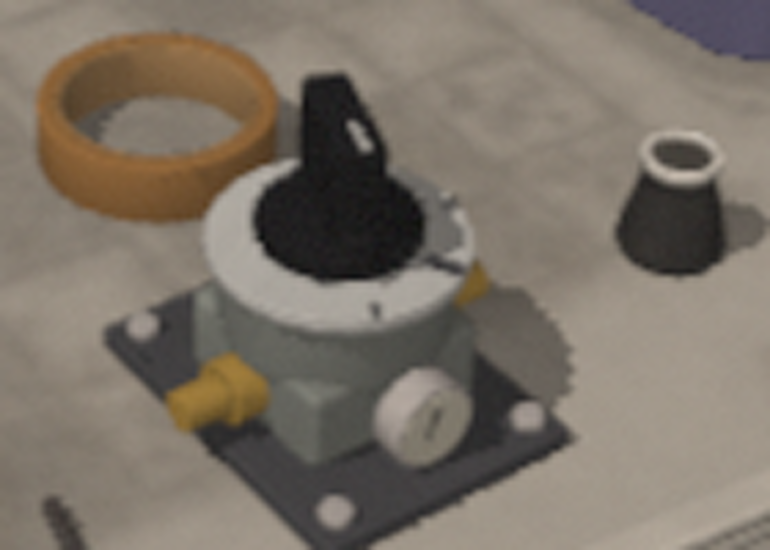

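Confirmed: grey body with an aluminium dial, long mark near crop (445,262), and short marks at (376,310) and (449,199). Next I go above it.

```bash
python3 -m inch '[[0.03,-0.01,-0.003,0,0,0,0],[0.07,-0.025,-0.007,0,0,0,0],[0.11,-0.04,-0.01,0,0,0,0],[0.15,-0.055,-0.015,0,0,0,0],[0.19,-0.07,-0.02,0,0,0,0],[0.23,-0.085,-0.025,0,0,0,0],[0.265,-0.1,-0.03,0,0,0,0],[0.29,-0.11,-0.03,0,0,0,0],[0.30,-0.11,-0.03,0,0,0,0],[0.30,-0.11,-0.03,0,0,0,0]]'; python3 - <<'E'
from h import *
p,d,K,M=cam('wrist'); save('wrist1.png',cv2.resize(p[80:320,160:480],None,fx=2.5,fy=2.5,interpolation=cv2.INTER_CUBIC))
E
```

```text
time: 0.93
ee_pos: [0.4393, 0.3021, 0.2607]
tcp_rot: [-180.0, 0.0, 90.2]
wrist_force: [0.3, -1.1, 0.7]
opening: 0.0852
```

View pics/wrist1.png

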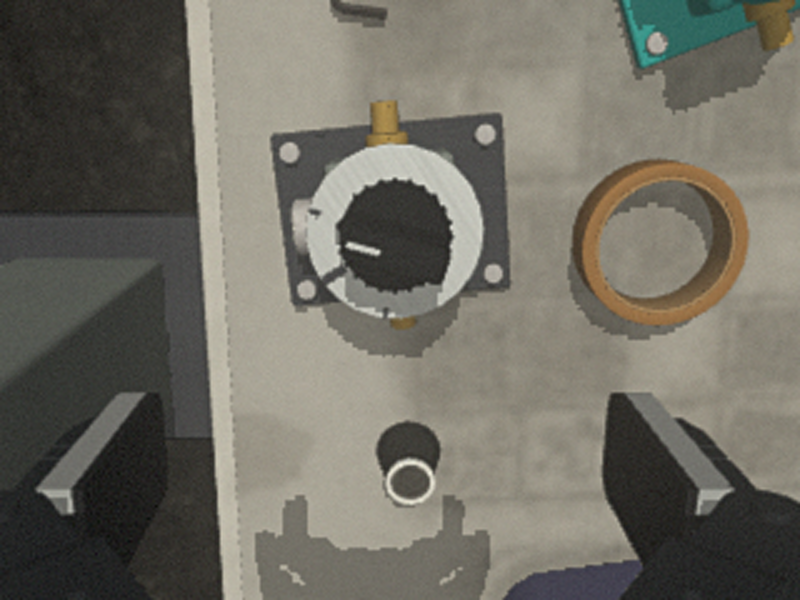

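The wrist view from above shows the grey knob at crop (395,235). The white pointer line runs (379,252)→(348,245), the long mark is at (335,276), and the short marks are at (315,212) and (386,313).

```bash
python3 - <<'E'
from h import *
C=cloud('wrist').reshape(-1,3); z=np.load('wrist.npz'); P=z['p'].reshape(-1,3).astype(int)
near=np.hypot(C[:,0]-.44,C[:,1]-.30)<.06
m=near&(abs(C[:,2]-.065)<.004)&(P.min(1)>100)
x=C[m,:2]; c,r=cv2.minEnclosingCircle(x.astype(np.float32)); print('ring',c,r,m.sum(),np.median(C[m,2]))
top=near&(C[:,2]>.105); t=C[top]; print('top z',np.median(t[:,2]),len(t)); rc=cv2.minAreaRect(t[:,:2].astype(np.float32)); print(rc)
h=np.histogram(C[near,2],bins=np.arange(0,.13,.005));print(h[0])
def plane(u,v,h):
    ray=z['M'][:3,:3]@np.linalg.inv(z['K'])@[u,v,1]; o=z['M'][:3,3]; return o+ray*(h-o[2])/ray[2]
c=np.array(c)
for n,u,v,h in [('long',294,190.4,.067),('s1',286,164.8,.067),('s2',314.4,205.2,.067),('pA',299.2,178,.111),('pB',311.6,180.8,.111)]:
    w=plane(u,v,h); d=w[:2]-c; print(n,w.round(4),'r',np.hypot(*d).round(4),'ang',np.degrees(np.arctan2(-d[1],-d[0])).round(1), world('wrist',u,v)[2].round(3))
# foot
m=near&0|((abs(C[:,2]-.01)<.006)&(np.hypot(C[:,0]-c[0],C[:,1]-c[1])<.085)&(P.max(1)<90)); print('foot',cv2.minAreaRect(C[m,:2].astype(np.float32)),m.sum())
E
```

```text
ring (0.4432920515537262, 0.3007880747318268) 0.04204139858484268 2170 0.06538680112685408
top z 0.34456778734924054 39523
((0.4401029348373413, 0.30687668919563293), (0.03522242233157158, 0.1199512705206871), 89.05773162841797)
[ 167 1384   63    4   23  206   97  108    3    0    0    0  628 1609
  602  173   59   28   39   33   34   58  604    0    0]
long [0.4155 0.2802 0.067 ] r 0.0346 ang 36.6 0.067
s1 [0.4067 0.3109 0.067 ] r 0.038 ang -15.5 0.068
s2 [0.4399 0.2618 0.067 ] r 0.0391 ang 85.0 0.067
pA [0.4241 0.3049 0.111 ] r 0.0196 ang -12.2 0.114
pB [0.4368 0.302  0.111 ] r 0.0066 ang -11.0 0.113
foot ((-0.6474316120147705, 0.7427350282669067), (0.003803645260632038, 0.0), 178.40969848632812) 1967
```

```bash
python3 - <<'E'
from h import *
print(telemetry.get_obs()['q'].round(1))
C=cloud('wrist').reshape(-1,3)
m=(np.hypot(C[:,0]-.443,C[:,1]-.301)<.035)&(C[:,2]>.085)&(C[:,2]<.13); t=C[m]
tt=t[(t[:,2]>.110)]; print(len(tt),np.percentile(tt[:,2],[5,50,95])); print(cv2.minAreaRect(tt[:,:2].astype(np.float32)))
u,s,v=np.linalg.svd(tt[:,:2]-tt[:,:2].mean(0),full_matrices=0); print(tt.mean(0),s,np.degrees(np.arctan2(v[0,1],v[0,0])))
E
```

```text
[ 34.4   3.4  11.7  98.4  -0.  124.2]
604 [0.11064271 0.11219998 0.11356015]
((0.4433487057685852, 0.301223486661911), (0.015941664576530457, 0.04339582100510597), 74.28544616699219)
[0.44332525 0.30135693 0.11218261] [0.30294103 0.107622  ] -15.072405103551807
```

```bash
python3 -m inch '[[-0.001,0.004,0.01,0,0,-0.12,0.4],[-0.001,0.004,0.02,0,0,-0.24,0.4],[-0.001,0.004,0.03,0,0,-0.36,0.4],[-0.001,0.004,0.04,0,0,-0.48,0.4],[-0.001,0.004,0.05,0,0,-0.6,0.4],[-0.001,0.004,0.06,0,0,-0.72,0.4],[-0.001,0.004,0.07,0,0,-0.84,0.4],[-0.001,0.004,0.08,0,0,-0.96,0.4],[-0.001,0.004,0.09,0,0,-1.08,0.4],[-0.001,0.004,0.10,0,0,-1.2,0.4],[-0.001,0.004,0.11,0,0,-1.309,0.4],[-0.001,0.004,0.11,0,0,-1.309,0.4]]' 60; python3 -m inch '[[0,0,0,0,0,0,0.4]]';  python3 - <<'E'
from h import *
p,d,K,M=cam('wrist'); save('wrist2.png',p); print(telemetry.get_obs())
E
```

```text
time: 1.98
ee_pos: [0.4439, 0.2969, 0.1491]
tcp_rot: [-179.8, -0.1, 165.2]
wrist_force: [-0.4, -0.1, 0.3]
opening: 0.0513
time: 2.07
ee_pos: [0.4442, 0.2976, 0.151]
tcp_rot: [-179.9, -0.0, 164.7]
wrist_force: [-0.2, 0.5, -0.4]
opening: 0.0513
{'time': 2.1167, 'q': array([ 3.38504865e+01,  2.05939814e+00, -1.80051983e+00,  8.61461061e+01,
       -9.13557059e-03,  4.91488680e+01]), 'qd': array([ 0.522406  , -0.19120201,  0.90837713,  0.04527918,  0.05404454,
       -0.10539031]), 'joint_efforts': array([-9.93636902e-02, -4.85008371e+01,  4.60109818e+01, -4.45878517e-02,
       -5.71790210e-03, -2.03353423e-01]), 'ee_pos': array([0.44442654, 0.29803036, 0.15162255]), 'tcp_rot': array([-1.79989468e+02,  2.96996945e-03,  1.64701619e+02]), 'wrist_force': array([0.6529198 , 0.53051923, 0.72730961]), 'torque': array([-0.02912229, -0.06429579,  0.02733698]), 'opening': 0.051024753304430896}
```

View pics/wrist2.png

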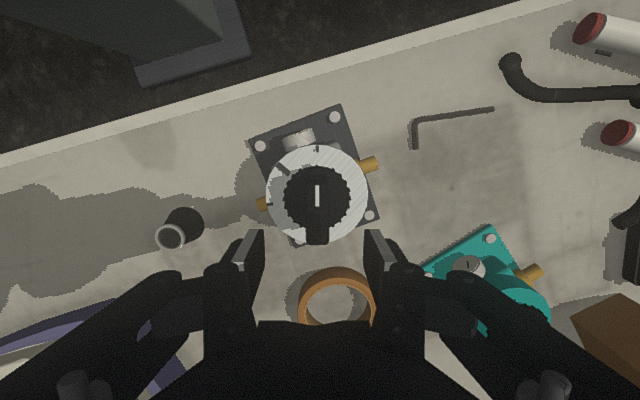

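The pointer line is vertical in the wrist view at (317,195), so the jaws are aligned with the bar. I descend with a small centring shift.

```bash
python3 -m inch '[[0.0013,0.0019,0.01,0,0,0,0.4],[0.0013,0.0019,0.025,0,0,0,0.4],[0.0013,0.0019,0.04,0,0,0,0.4],[0.0013,0.0019,0.055,0,0,0,0.4],[0.0013,0.0019,0.065,0,0,0,0.4],[0.0013,0.0019,0.071,0,0,0,0.4],[0.0013,0.0019,0.071,0,0,0,0.4],[0.0013,0.0019,0.071,0,0,0,0.4]]' && python3 -m inch '[[0,0,0,0,0,0,0.6],[0,0,0,0,0,0,0.8],[0,0,0,0,0,0,1],[0,0,0,0,0,0,1],[0,0,0,0,0,0,1],[0,0,0,0,0,0,1],[0,0,0,0,0,0,1],[0,0,0,0,0,0,1]]' 60; python3 -c "
from h import *
o=telemetry.get_obs(); print(o['torque'],o['wrist_force'])"
```

```text
time: 2.78
ee_pos: [0.4433, 0.3012, 0.0806]
tcp_rot: [180.0, 0.0, 165.0]
wrist_force: [0.1, -1.0, -0.3]
opening: 0.0514
time: 3.45
ee_pos: [0.4434, 0.3006, 0.0812]
tcp_rot: [-180.0, 0.1, 165.0]
wrist_force: [-1.8, -5.1, 6.2]
opening: 0.0151
[-0.98684183  0.33224623  0.01901741] [-1.80921936 -5.0704925   6.20953032]
```

```bash
python3 -m inch '[[0,0,0,0,0,-0.05,1],[0,0,0,0,0,-0.11,1],[0,0,0,0,0,-0.17,1],[0,0,0,0,0,-0.23,1],[0,0,0,0,0,-0.29,1],[0,0,0,0,0,-0.35,1],[0,0,0,0,0,-0.41,1],[0,0,0,0,0,-0.47,1],[0,0,0,0,0,-0.53,1],[0,0,0,0,0,-0.58,1],[0,0,0,0,0,-0.6,1],[0,0,0,0,0,-0.6,1]]'; python3 - <<'E'
from h import *
o=telemetry.get_obs(); print(o['torque'],o['wrist_force'])
for n in ['wrist','side']: p,d,K,M=cam(n); save(n+'3.png',p)
p=np.load('wrist.npz')['p']; save('w3.png',cv2.resize(p[80:300,160:480],None,fx=2.5,fy=2.5,interpolation=cv2.INTER_CUBIC))
E
```

```text
time: 4.45
ee_pos: [0.4433, 0.3004, 0.0812]
tcp_rot: [-179.9, 0.0, -160.6]
wrist_force: [-2.3, -5.7, 6.1]
opening: 0.0151
[-1.26632787  0.50624932  0.01151612] [-2.2884318  -5.71583804  6.10864851]
```

View pics/w3.png

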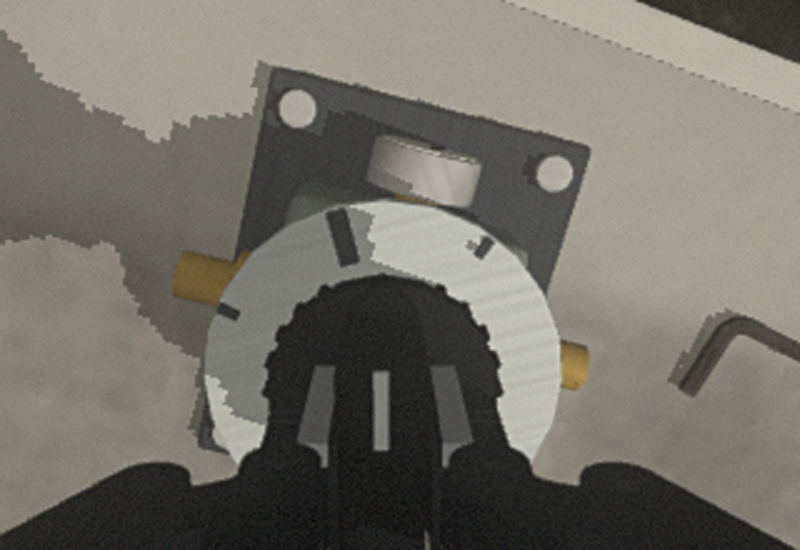

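The pointer line is vertical at (381,410). The long mark at (343,237) is about 16° further counter-clockwise, so step 1 is met. Now I take up a light pull.

```bash
for i in 1; do python3 -m inch '[[0,0,-0.001,0,0,0,1],[0,0,-0.002,0,0,0,1],[0,0,-0.002,0,0,0,1]]'; python3 -m inch '[[0,0,-0.001,0,0,0,1],[0,0,-0.001,0,0,0,1]]'; done
```

```text
time: 4.8
ee_pos: [0.4432, 0.3004, 0.082]
tcp_rot: [-179.9, -0.0, -160.6]
wrist_force: [1.2, -5.8, -2.5]
opening: 0.0153
time: 4.97
ee_pos: [0.4431, 0.3004, 0.0828]
tcp_rot: [-179.9, -0.1, -160.6]
wrist_force: [0.9, -4.5, -3.6]
opening: 0.0147
```

```bash
python3 -m inch '[[0,0,-0.001,0,0,0,1],[0,0,-0.001,0,0,0,1]]'; python3 -m inch '[[0,0,-0.001,0,0,0,1],[0,0,-0.001,0,0,0,1]]'
```

```text
time: 5.13
ee_pos: [0.4431, 0.3004, 0.0836]
tcp_rot: [-179.9, -0.1, -160.6]
wrist_force: [2.0, -5.4, -5.3]
opening: 0.0151
time: 5.3
ee_pos: [0.443, 0.3004, 0.0843]
tcp_rot: [-179.9, -0.1, -160.6]
wrist_force: [1.6, -5.2, -7.2]
opening: 0.0153
```

```bash
python3 -m inch '[[0,0,-0.001,0,0,0,1],[0,0,-0.0018,0,0,0,1],[0,0,-0.0018,0,0,0,1]]'; python3 -m inch '[[0,0,0,0,0,-0.017,1],[0,0,0,0,0,-0.034,1],[0,0,0,0,0,-0.05,1],[0,0,0,0,0,-0.05,1]]'
```

```text
time: 5.55
ee_pos: [0.443, 0.3004, 0.0857]
tcp_rot: [-179.9, -0.1, -160.6]
wrist_force: [2.8, -4.3, -11.5]
opening: 0.0153
time: 5.88
ee_pos: [0.4429, 0.3004, 0.0857]
tcp_rot: [-179.9, -0.1, -157.7]
wrist_force: [3.1, -4.5, -12.9]
opening: 0.0152
```

```bash
python3 -m inch '[[0,0,0,0,0,-0.017,1],[0,0,0,0,0,-0.034,1],[0,0,0,0,0,-0.05,1],[0,0,0,0,0,-0.05,1]]'; python3 -c "
from h import *
o=telemetry.get_obs(); print(o['torque'])"
```

```text
time: 6.22
ee_pos: [0.4429, 0.3004, 0.0857]
tcp_rot: [-179.9, -0.1, -154.9]
wrist_force: [2.4, -4.6, -11.8]
opening: 0.015
[-0.80865814 -0.74334675 -0.10415313]
```

```bash
python3 -m inch '[[0,0,0,0,0,-0.017,1],[0,0,0,0,0,-0.034,1],[0,0,0,0,0,-0.05,1],[0,0,0,0,0,-0.05,1]]'; python3 -c "
from h import *
o=telemetry.get_obs(); print(o['torque'])"
```

```text
time: 6.55
ee_pos: [0.4429, 0.3004, 0.0858]
tcp_rot: [-179.9, -0.1, -152.0]
wrist_force: [2.9, -4.9, -13.0]
opening: 0.015
[-0.84489612 -0.6818107  -0.12677049]
```

```bash
python3 -m inch '[[0,0,0,0,0,-0.017,1],[0,0,0,0,0,-0.034,1],[0,0,0,0,0,-0.05,1],[0,0,0,0,0,-0.05,1]]'; python3 -c "
from h import *
o=telemetry.get_obs(); print(o['torque'])"
```

```text
time: 6.88
ee_pos: [0.4429, 0.3004, 0.0857]
tcp_rot: [-179.9, -0.1, -149.1]
wrist_force: [2.6, -5.2, -12.6]
opening: 0.0153
[-0.85802585 -0.72160251 -0.13137549]
```

```bash
python3 -m inch '[[0,0,0,0,0,-0.017,1],[0,0,0,0,0,-0.034,1],[0,0,0,0,0,-0.05,1],[0,0,0,0,0,-0.05,1]]'; python3 -c "
from h import *
o=telemetry.get_obs(); print(o['torque'])"
```

```text
time: 7.22
ee_pos: [0.4429, 0.3003, 0.0857]
tcp_rot: [-179.9, -0.1, -146.3]
wrist_force: [3.2, -4.8, -12.3]
opening: 0.0154
[-0.8810616  -0.65403867 -0.12361409]
```

```bash
python3 -c "
from h import *
o=telemetry.get_obs(); print(o['torque'],o['wrist_force'])"
```

```text
[-0.8810616  -0.65403867 -0.12361409] [  3.15528353  -4.78475683 -12.33088991]
```

Pointer at about 33.7°, and the pull is unchanged. I continue.

```bash
python3 -m inch '[[0,0,0,0,0,-0.017,1],[0,0,0,0,0,-0.034,1],[0,0,0,0,0,-0.05,1],[0,0,0,0,0,-0.05,1]]'; python3 -c "
from h import *
o=telemetry.get_obs(); print(o['torque'])"
```

```text
time: 7.55
ee_pos: [0.4429, 0.3003, 0.0857]
tcp_rot: [-179.9, -0.1, -143.4]
wrist_force: [2.4, -4.7, -12.3]
opening: 0.0151
[-0.94233897 -0.64492484 -0.11898513]
```

```bash
python3 -m inch '[[0,0,0,0,0,-0.017,1],[0,0,0,0,0,-0.034,1],[0,0,0,0,0,-0.05,1],[0,0,0,0,0,-0.05,1]]'; python3 -c "
from h import *
o=telemetry.get_obs(); print(o['torque'])"
```

```text
time: 7.88
ee_pos: [0.4429, 0.3003, 0.0857]
tcp_rot: [-180.0, -0.1, -140.5]
wrist_force: [3.2, -4.9, -12.9]
opening: 0.0151
[-0.97830862 -0.68439181 -0.15092909]
```

```bash
python3 -m inch '[[0,0,0,0,0,-0.017,1],[0,0,0,0,0,-0.034,1],[0,0,0,0,0,-0.05,1],[0,0,0,0,0,-0.05,1]]'; python3 -c "
from h import *
o=telemetry.get_obs(); print(o['torque'])"
```

```text
time: 8.22
ee_pos: [0.4429, 0.3002, 0.0857]
tcp_rot: [-180.0, -0.2, -137.7]
wrist_force: [2.8, -4.3, -11.7]
opening: 0.0151
[-1.0600549  -0.71325382 -0.10028848]
```

```bash
python3 -m inch '[[0,0,0,0,0,-0.017,1],[0,0,0,0,0,-0.034,1],[0,0,0,0,0,-0.05,1],[0,0,0,0,0,-0.05,1]]'; python3 -c "
from h import *
o=telemetry.get_obs(); print(o['torque'])"
```

```text
time: 8.55
ee_pos: [0.4431, 0.3003, 0.0864]
tcp_rot: [-179.9, -0.1, -134.8]
wrist_force: [2.1, -7.8, -4.8]
opening: 0.015
[-1.45453553 -0.29522875  0.02493126]
```

The pull dropped from 12 to 5 N at pointer ≈45°, about 9° past the mark: the lug is in the slot. I lift gently.

```bash
python3 -m inch '[[0,0,-0.0007,0,0,0,1],[0,0,-0.0014,0,0,0,1],[0,0,-0.002,0,0,0,1],[0,0,-0.002,0,0,0,1]]'; python3 -c "
from h import *
o=telemetry.get_obs(); print(o['torque'])"
```

```text
time: 8.88
ee_pos: [0.4431, 0.3003, 0.0889]
tcp_rot: [-179.9, -0.1, -134.9]
wrist_force: [0.6, -6.3, -4.7]
opening: 0.0154
[-1.54202724 -0.19419209  0.01491343]
```

```bash
python3 -m inch '[[0,0,-0.0005,0,0,0,1],[0,0,-0.001,0,0,0,1],[0,0,-0.001,0,0,0,1]]'; python3 -c "
from h import *
o=telemetry.get_obs(); print(o['torque'])"
```

```text
time: 9.13
ee_pos: [0.4431, 0.3003, 0.0899]
tcp_rot: [-179.9, -0.1, -134.9]
wrist_force: [0.7, -6.5, -3.7]
opening: 0.0152
[-1.47992365 -0.14068418  0.00678456]
```

```bash
python3 -m inch '[[0,0,-0.0005,0,0,0,1],[0,0,-0.001,0,0,0,1],[0,0,-0.001,0,0,0,1]]'
```

```text
time: 9.38
ee_pos: [0.4431, 0.3003, 0.0909]
tcp_rot: [-179.9, -0.1, -134.9]
wrist_force: [0.8, -6.2, -2.7]
opening: 0.0152
```

```bash
python3 -m inch '[[0,0,-0.0005,0,0,0,1],[0,0,-0.001,0,0,0,1],[0,0,-0.001,0,0,0,1]]'
```

```text
time: 9.63
ee_pos: [0.4431, 0.3003, 0.0918]
tcp_rot: [-179.9, -0.1, -134.9]
wrist_force: [0.9, -6.8, -4.7]
opening: 0.0154
```

```bash
python3 -m inch '[[0,0,-0.0005,0,0,0,1],[0,0,-0.001,0,0,0,1],[0,0,-0.001,0,0,0,1]]'; python3 -c "
from h import *
p,d,K,M=cam('side'); save('side4.png',p)
print(telemetry.get_obs()['wrist_force'])"
```

```text
time: 9.88
ee_pos: [0.4431, 0.3003, 0.0926]
tcp_rot: [-179.9, -0.1, -134.9]
wrist_force: [1.4, -6.8, -6.9]
opening: 0.015
[ 1.61588616 -6.47772504 -6.17906159]
```

The spring at the stop is felt (−6.9 N, rising), so the knob is fully out. I let go and retreat upward.

```bash
python3 -m inch '[[0,0,0,0,0,0,0.7],[0,0,0,0,0,0,0.5],[0,0,0,0,0,0,0.4],[0,0,0,0,0,0,0.4],[0,0,0,0,0,0,0.4],[0,0,0,0,0,0,0.4]]' && python3 -m inch '[[0,0,-0.01,0,0,0,0.4],[0,0,-0.03,0,0,0,0.4],[0,0,-0.05,0,0,0,0.4],[0,0,-0.07,0,0,0,0.4],[0,0,-0.09,0,0,0,0.4],[0,0,-0.11,0,0,0,0.4],[0,0,-0.13,0,0,0,0.4],[0,0,-0.13,0,0,0,0.4],[0,0,-0.13,0,0,0,0.4]]'; python3 - <<'E'
from h import *
p,d,K,M=cam('wrist'); C=cloud('wrist').reshape(-1,3)
m=(np.hypot(C[:,0]-.443,C[:,1]-.301)<.035)&(C[:,2]>.11)&(C[:,2]<.14); t=C[m]
print(len(t),np.percentile(t[:,2],[5,50,95]),cv2.minAreaRect(t[:,:2].astype(np.float32)))
q,_,_,_=cam('scene'); a=cv2.resize(q[190:310,260:440],(600,400),interpolation=cv2.INTER_CUBIC); b=cv2.resize(p[60:260,160:460],(600,400)) ; s=np.vstack([a,b]); save('end.png',cv2.resize(s,(450,600)))
E
```

```text
time: 10.43
ee_pos: [0.4433, 0.3014, 0.0933]
tcp_rot: [180.0, 0.0, -134.8]
wrist_force: [0.2, -0.0, 0.6]
opening: 0.051
time: 11.18
ee_pos: [0.4437, 0.3015, 0.2247]
tcp_rot: [-180.0, 0.2, -134.8]
wrist_force: [-0.4, -0.8, -0.4]
opening: 0.0512
908 [0.12043142 0.12334234 0.12459406] ((0.4430358111858368, 0.3000751733779907), (0.043147746473550797, 0.01579573005437851), 45.210445404052734)
```

View pics/end.png

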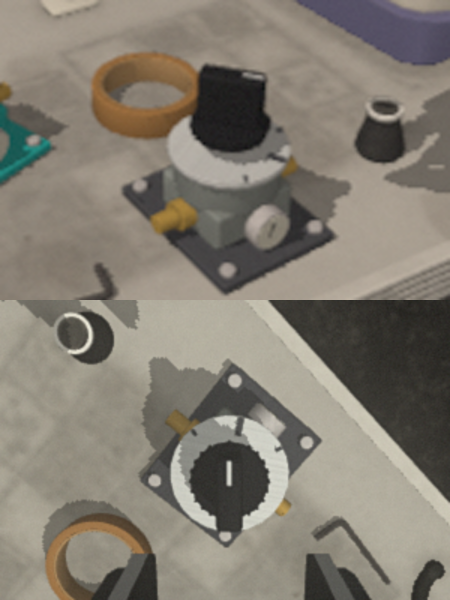

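After letting go, the bar top stands 11 mm higher (0.1233 m against 0.1122 m). The pointer (229,472) is about 9° from the long mark (239,427). The loupe, tape and hex key look undisturbed.

```bash
python3 -c "
from h import *
print(telemetry.get_obs()['time'], order.job_done())"
```

```text
the job is handed in; nothing more can be done
11.2833 None
```

The knob on the grey regulator is pulled out and appears locked in the slot by the long mark. I handed the job in at 11.3 s with the gripper clear.

- **Turning and feeling:** I gripped the bar and turned it counter-clockwise to about 16° short of the long mark. From there I searched under a pull of about 12 N. The pull dropped to 5 N with the pointer about 9° (0.16 rad) past the mark, which is inside the 0.36 rad limit.
- **Lifting:** The knob rose at about 4 N until the spring at the stop was felt at 7 N, then I let go. The wrist pull never read above 13 N.
- **Last checks:** After release the bar top stands 11 mm higher than at the start, in a single depth measurement. The wrist force is near zero. The loupe, tape roll and hex key look undisturbed in the pictures, but I did not measure their positions.
- **Small disagreement:** My first estimates of the pointer angle differed by about 2–3° between the light line and the bar outline. I used the bar's. No check failed.

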